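# Set up the parts feeder: seat and nest the cups, hold the chute out

## Robot

A 6-joint arm with a two-finger parallel gripper is mounted at the origin on a cart in front of the work surface, level with it; the furniture and walls round the work are solid. World frame = base frame: x ahead of the robot, y to its left, z up, the work surface at z = 0. Lengths are in m, angles in degrees, forces in N, time in s.
With the tool pointing down it reaches from about 0.275 to 0.775 m from the base axis. Payload 14.6 kg.
Tool frame: the origin (TCP) lies on the centre line of the jaws, within the pads' length; the fingertips stand manip.finger_overhang ahead of it and the grasp point (between the pads) lies 8 mm behind it (manip.finger_overhang is the distance from the TCP to the fingertips, in m); z points along the fingers, y is the line along which they close (so a half turn about z gives the same grasp; the last joint's range is limited). The gripper opens to 85 mm and grips with 20 to 120 N. Pads are 22 mm wide; open, the fingers measure 114 mm over their backs; the gripper's body (76 mm by 85 mm) begins 54 mm behind the grasp point. The pads swing forward as they close: fully open they stand 13 mm farther back than shut.
Start: joints at [-79.601, 15.075, -2.767, 72.158, 0, 81.102], TCP at [0.173, -0.496, 0.242] pointing down, gripper open.
Joint ranges: [-151.79, 151.79], [-50.71, 97.33], [-67.44, 78.34], [-121.81, 120.89], [-77.56, 73.72], [-180, 180]. Speed limits (degrees/s): [108.29, 108.29, 147.25, 159.86, 180, 180].

## Interface

Orientations are given as [roll, pitch, yaw] about the fixed x, y, z axes, in that order (R = Rz(yaw) Ry(pitch) Rx(roll)).
In Python, from station import manip gives the robot as it stands.
- The arm moves only by the tool apply_moves, never from a script. Its argument "motion" is a list of rows, each an object with "dp": the shift along the tool's x, y, z in mm, a list of three; "dr": the turn, a rotation vector about the tool's x, y, z in degrees, a list of three; "gripper": the closure, from 0 (fully open) to 1 (shut). In form: [{"dp": [dx, dy, dz], "dr": [wx, wy, wz], "gripper": gripper}, ...]. A call has exactly 5 rows; each row is the pose to reach, as a shift and turn from the pose commanded when the call began, along the tool's axes at that moment; what a row does not reach only later rows make up. A row lasts 1/12 s, in which the tool goes at most 41.7 mm and 7.16 degrees, less where a joint would pass 70% of its speed; a pose out of reach is approached as far as the arm can. A call with a gripper value outside its range is refused whole. The fingers move at their own pace and stop on an object; "squeeze" is the grip in N (left out, the last holds). Time passes only in rows, so rows that repeat a pose let the fingers close, or fill a call up. It gives the time, the measured TCP pose, the force, the opening and the grip force at its end, in the units of the state.
- manip.observe(): the state, without advancing time (a new reading comes with each control period).
- manip.get_image(name): name is "scene" or "top" or "wrist"; returns the picture (480x640x3 uint8, blue, green, red); there is no depth.
- manip.camera_info(name): a dict with "camera_matrix" (3x3 intrinsics, pixels), "world_from_camera" (4x4, takes a point from camera to world coordinates). Camera axes: x right, y down, z forward; pixel columns grow to the right and rows downward; lengths in m; the calibration is good to about 2 mm. A picture is of the moment at which its call begins: read the wrist's pose just before it. camera_info takes no time and is no camera call; for the wrist camera it gives the pose at the moment of the call.
- manip.hand_in(): hands the job in; it is judged then, once.
The state is a dict: "t": time; "joints": joint angles; "joint_vel": joint speeds; "tau": joint torques, N m; "position": TCP position; "ee_rot": TCP orientation; "ft_force": force on the tool from outside, world axes, zero at the start; "torque": the same for the moment, N m; "width": opening from 0.0 (shut) to 1.0 (fully open); "gripper_force": force on a finger pad.
Only numpy, scipy, OpenCV 4.12 (cv2) and the standard library are available. Lean on these libraries where they do the work, as an engineer would, in place of code of your own. Each camera call takes 0.05 s, during which the arm holds its last target. There are 200 camera calls.

## Task

Get the parts feeder ready for me to tip rivets into its hopper: stand the grey cup in the brass ring of the feeder, let go of it, then nest the blue cup fully down in the grey one and let go. Then pull the feeder's spring-return chute out over the cups by its orange grip until the white pointer stands within the width of the red mark, and keep holding it there: finish while still holding the chute, as it springs back if released. Leave the wooden sheave, the cardboard box and the brass tin where they are.

Things in the scene. Friction and masses are not known exactly. Their poses are not given: they have to be found in the camera images.
- grey_cup: Grey plastic stacking cup, loose, upright, open at the top, about 0.08 to 0.17 kg, 70 mm high. Origin: centre of its underside, z up. Foot 38 mm across, widening to 45 mm at 30 mm height; there an outward shoulder, and above it a straight band 58 mm across from 30 to 70 mm height, 52 mm across inside. Grip it across this band.
- blue_cup: Blue plastic stacking cup, loose, same shape, size and origin as the grey cup. Nested, its lower part stands in the other cup's mouth (2 to 4 mm play all round) and its shoulder rests on that cup's rim, so its origin is 40 mm above the other cup's origin and its whole 40 mm band stays free above.
- feeder: Parts feeder, fixed: dark base plate 340 x 84 x 5 mm (x -240 to +100), blue housing 62 mm wide (x -20 to +100, 158 high), open steel hopper on it (x +25 to +99, 76 wide, top at 210). Origin: at bench height under the housing, on the chute's centre line. Own x points to the rear; own -x is the way the chute is pulled out, roughly to the robot; z up.
- chute: Aluminium trough 44 mm wide, 128 to 146 mm above the bench, sliding level out of the feeder along its -x. Axes are the feeder's; origin at the feeder's origin when home. Home, its lip is at feeder x -100 mm. Travel 110 mm; a spring pulls it home: 4 N at home, 0.7 N more per 10 mm, 8 to 11 N at the mark (55 to 85 mm out). Its lip then stands over the nested cups, 7 mm above their rim.
- chute_grip (a point): Centre of the chute's orange upright grip plate: 14 mm thick along the pull direction (feeder x), 40 mm wide across it, 48 mm high (148 to 196 mm above the bench). It stands 45 mm behind the lip and, when home, 80 mm in front of the hopper. Moves with the chute.
- chute_pointer (a point): Tip of the small white pointer on the chute's left (+y of the feeder) wall, 140 mm above the bench, in line (same feeder x) with the centre of the orange grip. Moves with the chute.
- seat_centre (a point): Centre of the floor inside the brass ring where the grey cup stands: ring 58 mm outside, 45 mm inside, 8 mm high, floor 11 mm above the bench, on the chute's centre line, 170 to 200 mm in front of the feeder's origin. The ring sits on a fixed steel plate 75 x 75 mm. Its axes are the feeder's.
- mark (a point): Red mark: red head, 12 mm wide along feeder x, 122 to 148 mm above the bench, of a thin fixed post at the chute's left. This point: middle of its face towards the chute, 60 mm behind the seat's centre and 44 mm to the feeder's left. The pointer is at the mark when their feeder-x positions agree within 6 mm. Its axes are the feeder's.
- sheave: Bystander: turned dark wooden sheave, 63 mm across, 22 mm high. Origin: centre of its underside.
- parts_box: Bystander: small closed pale cardboard box 57 x 87 x 35 mm. Origin: centre of its underside.
- brass_tin: Bystander: open brass-coloured tin, 58 mm across, 39 mm high. Origin: centre of its underside.
Not all that is in view belongs to the job. There is more than one size of the blue_cup; the job needs the smallest.

How it is judged:
By the outcome, as a careful person would: the job done as asked, in the order asked, and still so for the second after the job is handed in, while the arm keeps its last pose, push and grip.
It also fails if it takes over 69 s, if anything falls off the work surface, if the arm or the gripper's body presses on something with over 40 N, if the wrist force passes 120 N, or if a joint passes its speed limit or range.

## Working session

There is one attempt and no reset: what is moved stays moved. The work goes in short steps, Python scripts to look and compute and a tool call to move; the robot and the scene stay as the last step left them, time stands still between calls to the robot, and variables do not carry over. Pictures are saved under pics/ and viewed, at most 10 in all, crops included, and the job is handed in when it is done.

Besides the shell and the picture viewer there is one more tool, called after "Call:" as name(argument=value, ...), one argument or row to a line, values as JSON. apply_moves: Moves the arm, as the interface text tells. Its arguments: {"type":"object","properties":{"motion":{"type":"array"},"squeeze":{"type":"number"}},"required":["motion"]}

```bash
mkdir -p pics
cat > h.py <<'E'
import numpy as np, cv2
from station import manip
def ray(cam,u,v):
    c=manip.camera_info(cam);K=np.array(c["camera_matrix"]);T=np.array(c["world_from_camera"])
    d=T[:3,:3]@np.linalg.solve(K,[u,v,1.0]);return T[:3,3],d
def onz(cam,u,v,z):
    o,d=ray(cam,u,v);return o+d*(z-o[2])/d[2]
def proj(cam,p):
    c=manip.camera_info(cam);K=np.array(c["camera_matrix"]);T=np.linalg.inv(np.array(c["world_from_camera"]))
    q=K@(T[:3,:3]@np.array(p)+T[:3,3]);return q[:2]/q[2]
def tri(a,b):
    A=[];y=[]
    for o,d in (a,b):
        d=d/np.linalg.norm(d);P=np.eye(3)-np.outer(d,d);A.append(P);y.append(P@o)
    return np.linalg.lstsq(np.vstack(A),np.hstack(y),rcond=None)[0]
E
python3 - <<'E'
from h import *
np.set_printoptions(precision=4,suppress=True)
a=manip.get_image("scene");b=manip.get_image("top")
cv2.imwrite("pics/scene.png",a);cv2.imwrite("pics/top.png",b)
print(manip.observe(),manip.finger_overhang)
for c in ("scene","top","wrist"):print(c,manip.camera_info(c))
E
```

```text
{'t': 0.1, 'joints': array([-79.599 ,  15.0966,  -2.7992,  72.159 ,   0.0018,  81.1041]), 'joint_vel': array([-0.024 , -0.1097,  0.1947,  0.0722, -0.0328, -0.0134]), 'tau': array([  0.0062, -63.8576,  38.5066,   0.01  ,   0.    ,   0.0001]), 'position': array([ 0.1735, -0.4953,  0.2419]), 'ee_rot': array([-179.9461,   -0.0102,   19.2968]), 'ft_force': array([ 0.5146, -0.1594, -0.2092]), 'torque': array([ 0.0086, -0.026 , -0.0631]), 'gripper_force': 0.0, 'width': 1.0010581446614253} 0.011
scene {'camera_matrix': array([[478.7842,   0.    , 322.351 ],
       [  0.    , 478.7842, 242.2084],
       [  0.    ,   0.    ,   1.    ]]), 'world_from_camera': array([[-0.8278, -0.3   ,  0.4741,  0.0614],
       [-0.561 ,  0.4298, -0.7075,  1.1753],
       [ 0.0084, -0.8516, -0.5241,  0.74  ],
       [ 0.    ,  0.    ,  0.    ,  1.    ]])}
top {'camera_matrix': array([[558.2654,   0.    , 321.8037],
       [  0.    , 558.2654, 234.2301],
       [  0.    ,   0.    ,   1.    ]]), 'world_from_camera': array([[ 0.0098, -0.9941,  0.1079,  0.4399],
       [-0.9999, -0.0083,  0.014 ,  0.3744],
       [-0.0131, -0.1081, -0.9941,  1.5196],
       [ 0.    ,  0.    ,  0.    ,  1.    ]])}
wrist {'camera_matrix': array([[337.7651,   0.    , 320.8878],
       [  0.    , 337.7651, 239.2783],
       [  0.    ,   0.    ,   1.    ]]), 'world_from_camera': array([[ 0.3318, -0.9057, -0.2639,  0.2403],
       [-0.9433, -0.3188, -0.0921, -0.4728],
       [-0.0007,  0.2795, -0.9601,  0.3741],
       [ 0.    ,  0.    ,  0.    ,  1.    ]])}
```

View pics/scene.png

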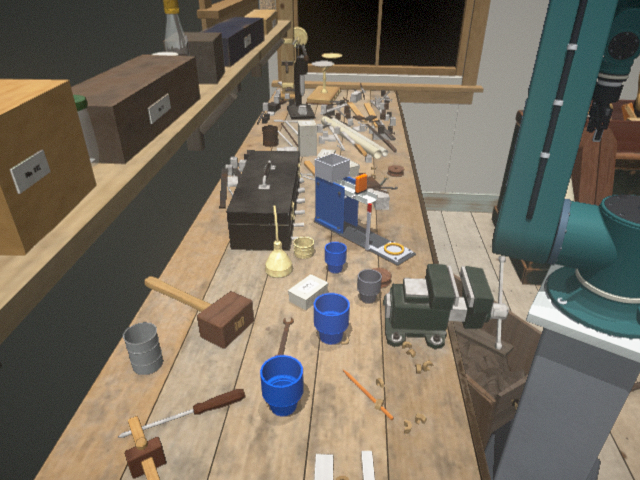

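View pics/top.png

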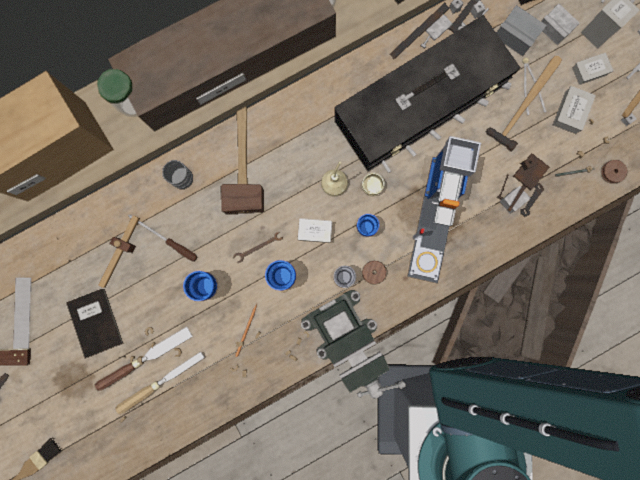

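The scene view shows the feeder's ring at (394,249), grey cup (369,283), small blue cup (335,256) and orange grip (362,183). In the top view they are at ring (427,262), grey (347,277), small blue (368,225), grip (449,203) and mark (422,231). The sheave (374,272) is right beside the grey cup, and the vise is at (340,320).

```bash
cat > m.py <<'E'
from h import *
np.set_printoptions(precision=4,suppress=True)
def blobs(im,lo,hi,box,mina=15):
    x0,y0,x1,y1=box
    h=cv2.cvtColor(im[y0:y1,x0:x1],cv2.COLOR_BGR2HSV)
    m=cv2.inRange(h,lo,hi)
    n,l,s,c=cv2.connectedComponentsWithStats(m)
    return sorted([(int(s[i,4]),(c[i]+[x0,y0]).round(2).tolist(),(s[i,:4]+[x0,y0,0,0]).tolist()) for i in range(1,n) if s[i,4]>=mina],reverse=True)[:5]
E
python3 - <<'E'
from m import *
a=cv2.imread("pics/scene.png");b=cv2.imread("pics/top.png")
for n,im,box in (("top",b,(330,130,490,290)),("scene",a,(290,150,430,310))):
    print(n,"orange",blobs(im,(5,150,120),(18,255,255),box,8))
    print(n,"red",blobs(im,(0,150,80),(4,255,255),box,4),blobs(im,(174,150,80),(180,255,255),box,4))
    print(n,"brass",blobs(im,(18,90,100),(35,255,255),box))
    print(n,"blue",blobs(im,(105,150,40),(125,255,255),box))
    print(n,"grey",blobs(im,(0,0,40),(180,60,140),box,100))
t=cv2.resize(b[190:300,325:475],None,fx=5,fy=5,interpolation=cv2.INTER_CUBIC)
cv2.imwrite("pics/topc.png",t)
E
```

```text
top orange [(82, [450.66, 202.52], [443, 199, 16, 8])]
top red [(13, [421.62, 230.54], [420, 229, 4, 4])] []
top brass [(99, [426.69, 261.12], [417, 252, 21, 20])]
top blue [(368, [367.57, 224.8], [357, 214, 22, 22]), (363, [434.18, 176.27], [425, 152, 18, 46]), (57, [463.56, 184.68], [461, 176, 6, 19])]
top grey [(1451, [429.86, 232.02], [407, 186, 45, 98]), (1216, [379.94, 140.41], [349, 130, 73, 33]), (662, [462.29, 174.99], [435, 138, 50, 73]), (368, [347.48, 275.49], [334, 265, 29, 23]), (242, [466.75, 148.0], [450, 138, 29, 32])]
scene orange [(177, [360.91, 182.48], [356, 173, 11, 20])]
scene red [(22, [369.09, 206.86], [368, 204, 4, 7])] []
scene brass [(110, [393.58, 248.09], [384, 242, 20, 13]), (32, [302.25, 241.72], [298, 238, 10, 9])]
scene blue [(336, [334.91, 252.97], [325, 242, 21, 24]), (328, [332.76, 301.88], [314, 294, 35, 16]), (44, [326.86, 223.14], [317, 219, 20, 10])]
scene grey [(866, [409.36, 296.62], [390, 264, 40, 46]), (696, [363.43, 238.64], [314, 208, 102, 57]), (663, [368.66, 285.31], [357, 270, 25, 33]), (562, [331.39, 173.34], [315, 161, 35, 56]), (519, [294.19, 178.63], [290, 150, 15, 65])]
```

View pics/topc.png

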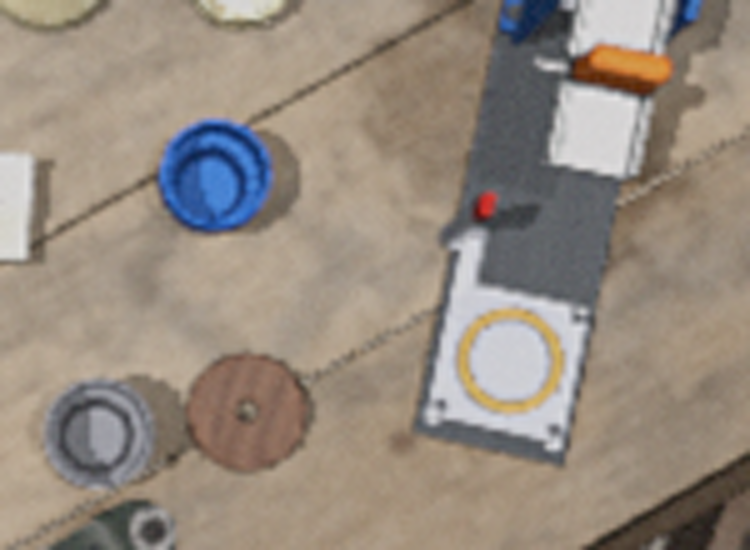

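The crop shows ring centre at (511,360), i.e. top (426.8,261.6); grey rim centre at (100,433), i.e. (344.6,276.2); blue rim centre at (216,175), i.e. (367.8,224.7); and the sheave at (249,411). The chute lip, orange grip and white pointer are also visible.

Run:
```python
from m import *
f=lambda x,y,z:onz("top",325+x/5-.4,190+y/5-.4,z)
for n,x,y,z in (("ring",511,360,.019),("grey",100,433,.07),("blue",216,175.5,.07),("sheave",249,411,.022),("FL",415,430,.005),("FR",566,465,.005),("R",617,190,.005),("L",503,20,.005),("vise",152,520,.05),("lipL",548,163,.146),("lipR",636,178,.146),("box",33,255,.035)):
    print(n,f(x,y,z))
print("grip tri",tri(ray("top",450.66,202.52),ray("scene",360.91,182.48)))
print("mark tri",tri(ray("top",421.62,230.54),ray("scene",369.09,206.86)))
print("ring tri",tri(ray("top",426.7,261.3),ray("scene",393.58,248.3)))
print("blue scene",onz("scene",335,246,.07),onz("scene",369,275,.07))
print("tin",onz("top",374,184,.039))
```

```text
ring [0.5314 0.1131 0.019 ]
grey [0.4885 0.3347 0.07  ]
blue [0.6234 0.2748 0.07  ]
sheave [0.5026 0.2538 0.022 ]
FL [0.4939 0.1628 0.005 ]
FR [0.4758 0.0817 0.005 ]
R [0.6254 0.0521 0.005 ]
L [0.7189 0.1131 0.005 ]
vise [0.444  0.3067 0.05  ]
lipL [0.6214 0.1159 0.146 ]
lipR [0.6142 0.0726 0.146 ]
box [0.5842 0.3701 0.035 ]
grip tri [0.666  0.0804 0.1733]
mark tri [0.6002 0.1465 0.1433]
ring tri [0.5316 0.1129 0.0179]
blue scene [0.6294 0.2677 0.07  ] [0.4909 0.3313 0.07  ]
tin [0.7378 0.2561 0.039 ]
```

```bash
cat > p.py <<'E'
import numpy as np
from h import *
def plan(start,wps):
    """start/wps: (x,y,z m,yaw deg,ncalls). prints per-call dp mm, dr z deg in the tool frame at call start"""
    cur=np.array(start[:4],float)
    for w in wps:
        n=w[4]
        for i in range(n):
            g=cur+(np.array(w[:4])-cur)/(n-i); d=g-cur
            y=np.radians(cur[3]);c,s=np.cos(y),np.sin(y)
            dp=np.round([1e3*(c*d[0]+s*d[1]),1e3*(s*d[0]-c*d[1]),-1e3*d[2]],0);r=round(-d[3])
            print(dp.tolist(),r, end="  ")
            cur=cur+np.array([(c*dp[0]+s*dp[1])/1e3,(s*dp[0]-c*dp[1])/1e3,-dp[2]/1e3,-r])
            print("->",cur.round(4))
    return cur
E
python3 - <<'E'
from p import *
plan((.173,-.496,.242,19.3),[(.489,.334,.242,167.7,6)])
E
```

```text
[95.0, -113.0, -0.0] -25  -> [ 0.2253 -0.358   0.242  44.3   ]
[134.0, -62.0, -0.0] -25  -> [ 0.2779 -0.22    0.242  69.3   ]
[148.0, 0.0, -0.0] -25  -> [ 3.302e-01 -8.150e-02  2.420e-01  9.430e+01]
[134.0, 63.0, -0.0] -24  -> [3.830e-01 5.680e-02 2.420e-01 1.183e+02]
[97.0, 112.0, -0.0] -25  -> [  0.4356   0.1953   0.242  143.3   ]
[40.0, 143.0, -0.0] -24  -> [  0.489    0.3339   0.242  167.3   ]
```

Call:
apply_moves(
  motion=[
    {"dp": [19, -23, 0], "dr": [0, 0, -5], "gripper": 0},
    {"dp": [38, -45, 0], "dr": [0, 0, -10], "gripper": 0},
    {"dp": [57, -68, 0], "dr": [0, 0, -15], "gripper": 0},
    {"dp": [76, -90, 0], "dr": [0, 0, -20], "gripper": 0},
    {"dp": [95, -113, 0], "dr": [0, 0, -25], "gripper": 0},
  ],
)

```text
t: 0.52
position: [0.226, -0.3561, 0.242]
ee_rot: [-180.0, -0.0, 44.5]
ft_force: [0.6, -0.0, -0.4]
width: 1.001
gripper_force: 0.0
```

Call:
apply_moves(
  motion=[
    {"dp": [27, -12, 0], "dr": [0, 0, -5], "gripper": 0},
    {"dp": [54, -25, 0], "dr": [0, 0, -10], "gripper": 0},
    {"dp": [80, -37, 0], "dr": [0, 0, -15], "gripper": 0},
    {"dp": [107, -50, 0], "dr": [0, 0, -20], "gripper": 0},
    {"dp": [134, -62, 0], "dr": [0, 0, -25], "gripper": 0},
  ],
)

```text
t: 0.93
position: [0.2784, -0.218, 0.2422]
ee_rot: [-180.0, -0.0, 69.5]
ft_force: [1.1, -0.0, -0.1]
width: 1.005
gripper_force: 0.0
```

Call:
apply_moves(
  motion=[
    {"dp": [30, 0, 0], "dr": [0, 0, -5], "gripper": 0},
    {"dp": [59, 0, 0], "dr": [0, 0, -10], "gripper": 0},
    {"dp": [89, 0, 0], "dr": [0, 0, -15], "gripper": 0},
    {"dp": [118, 0, 0], "dr": [0, 0, -20], "gripper": 0},
    {"dp": [148, 0, 0], "dr": [0, 0, -25], "gripper": 0},
  ],
)

```text
t: 1.35
position: [0.3308, -0.0796, 0.2423]
ee_rot: [180.0, 0.0, 94.5]
ft_force: [0.1, -0.8, 1.0]
width: 0.998
gripper_force: 0.0
```

Call:
apply_moves(
  motion=[
    {"dp": [27, 13, 0], "dr": [0, 0, -5], "gripper": 0},
    {"dp": [54, 25, 0], "dr": [0, 0, -10], "gripper": 0},
    {"dp": [80, 38, 0], "dr": [0, 0, -14], "gripper": 0},
    {"dp": [107, 50, 0], "dr": [0, 0, -19], "gripper": 0},
    {"dp": [134, 63, 0], "dr": [0, 0, -24], "gripper": 0},
  ],
)

```text
t: 1.77
position: [0.3835, 0.0589, 0.2422]
ee_rot: [-180.0, -0.0, 118.6]
ft_force: [1.1, -0.6, -0.1]
width: 1.003
gripper_force: 0.0
```

Call:
apply_moves(
  motion=[
    {"dp": [19, 22, 0], "dr": [0, 0, -5], "gripper": 0},
    {"dp": [39, 45, 0], "dr": [0, 0, -10], "gripper": 0},
    {"dp": [58, 67, 0], "dr": [0, 0, -15], "gripper": 0},
    {"dp": [78, 90, 0], "dr": [0, 0, -20], "gripper": 0},
    {"dp": [97, 112, 0], "dr": [0, 0, -25], "gripper": 0},
  ],
)

```text
t: 2.18
position: [0.4363, 0.1975, 0.242]
ee_rot: [-180.0, -0.0, 143.6]
ft_force: [0.3, 0.3, -0.2]
width: 1.0
gripper_force: 0.0
```

Call:
apply_moves(
  motion=[
    {"dp": [10, 36, 0], "dr": [0, 0, -6], "gripper": 0},
    {"dp": [20, 72, 0], "dr": [0, 0, -12], "gripper": 0},
    {"dp": [30, 108, 0], "dr": [0, 0, -18], "gripper": 0},
    {"dp": [40, 143, 0], "dr": [0, 0, -24], "gripper": 0},
    {"dp": [40, 143, 0], "dr": [0, 0, -24], "gripper": 0},
  ],
)

```text
t: 2.6
position: [0.4907, 0.3389, 0.2406]
ee_rot: [180.0, -0.1, 167.8]
ft_force: [1.0, 0.5, -0.5]
width: 0.997
gripper_force: 0.0
```

Run:
```python
from m import *
print(manip.observe());print(manip.camera_info("wrist")["world_from_camera"])
i=manip.get_image("wrist");cv2.imwrite("pics/w1.png",i)
```

```text
{'t': 2.6, 'joints': array([26.7835, 22.2777,  7.8072, 75.5671,  0.0511, 38.9412]), 'joint_vel': array([-3.2673, -3.569 , -5.5401, -0.826 , -1.0427,  5.337 ]), 'tau': array([  2.6976, -73.2163,  42.6219,   0.6285,   0.0973,  -1.2306]), 'position': array([0.4907, 0.3389, 0.2406]), 'ee_rot': array([179.9839,  -0.0614, 167.8423]), 'ft_force': array([ 0.9621,  0.4544, -0.5201]), 'torque': array([ 0.0201, -0.0463, -0.0349]), 'gripper_force': 0.0, 'width': 0.9972342297495189}
[[ 0.2092  0.9393  0.272   0.4214]
 [ 0.9779 -0.2009 -0.0583  0.353 ]
 [-0.0001  0.2782 -0.9605  0.3729]
 [ 0.      0.      0.      1.    ]]
```

View pics/w1.png

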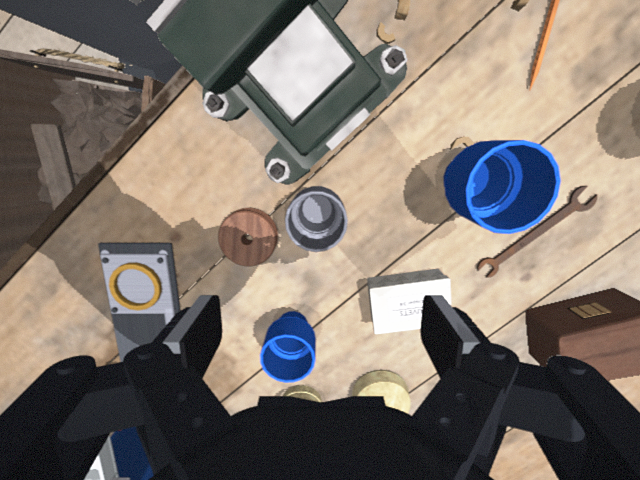

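The wrist view shows the grey rim centre at about (317,218), the blue rim at (288.5,358) and the ring at (135,286). The vise's low foot is at (280,170) and its body is above row 150, so closing along the image horizontal (feeder y) looks clear.

Run:
```python
from m import *
i=cv2.imread("pics/w1.png")
for n,u,v,z in (("grey",317,218,.07),("blue",288.5,358,.07),("ring",135,286.5,.019),("sheave",248,237,.022),("foot",280,170,.03),("visebody",310,165,.05),("visebody",310,165,.1)):
    print(n,onz("wrist",u,v,z))
h=cv2.cvtColor(i,cv2.COLOR_BGR2HSV)
print("blue",blobs(i,(105,150,40),(125,255,255),(240,290,340,400)))
print("brass",blobs(i,(18,110,100),(35,255,255),(100,250,180,320)))
print(proj("wrist",(.489,.334,.05)))
s=manip.observe();print(s["position"])
```

```text
grey [0.4856 0.3329 0.07  ]
blue [0.6246 0.2715 0.07  ]
ring [0.53   0.1101 0.019 ]
sheave [0.5004 0.2526 0.022 ]
foot [0.4385 0.3051 0.03  ]
visebody [0.439  0.3363 0.05  ]
visebody [0.4362 0.3386 0.1   ]
blue [(2962, [288.69, 348.28], [261, 312, 54, 70])]
brass [(704, [134.2, 285.92], [110, 263, 50, 47])]
[319.0963 216.591 ]
[0.4899 0.3367 0.2408]
```

Run:
```python
from m import *
b=cv2.imread("pics/top.png");w=cv2.imread("pics/w1.png");a=cv2.imread("pics/scene.png")
print(tri(ray("top",340,322),ray("wrist",300,62)))
A=cv2.resize(b[280:400,290:410],(400,400));B=w[0:200,120:420];B=cv2.resize(B,(400,267));C=cv2.resize(a[255:355,375:475],(400,400))
o=np.zeros((400,800,3),np.uint8);o[:,:400]=A;o[:,400:]=C
cv2.imwrite("pics/v.png",o)
```

```text
[0.3753 0.3482 0.1593]
```

View pics/v.png

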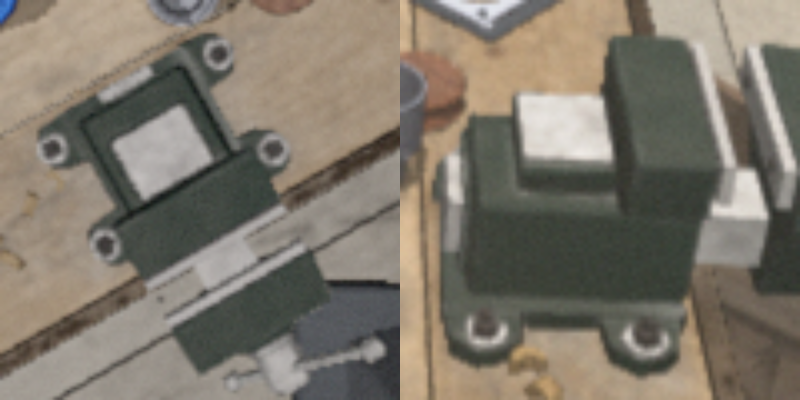

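The vise body stands roughly 0.1–0.16 m high right on the camera's side of the grey cup. I'll turn the hand by half so the camera faces away from it.

Call:
apply_moves(
  motion=[
    {"dp": [0, 0, 0], "dr": [0, 0, -7], "gripper": 0},
    {"dp": [0, 0, 0], "dr": [0, 0, -14], "gripper": 0},
    {"dp": [0, 0, 0], "dr": [0, 0, -21], "gripper": 0},
    {"dp": [0, 0, 0], "dr": [0, 0, -28], "gripper": 0},
    {"dp": [0, 0, 0], "dr": [0, 0, -35], "gripper": 0},
  ],
)

```text
t: 3.07
position: [0.4892, 0.3334, 0.2423]
ee_rot: [-180.0, -0.0, -157.5]
ft_force: [-0.0, 1.4, 1.2]
width: 1.001
gripper_force: 0.0
```

Call:
apply_moves(
  motion=[
    {"dp": [0, 0, 0], "dr": [0, 0, -7], "gripper": 0},
    {"dp": [0, 0, 0], "dr": [0, 0, -14], "gripper": 0},
    {"dp": [0, 0, 0], "dr": [0, 0, -21], "gripper": 0},
    {"dp": [0, 0, 0], "dr": [0, 0, -28], "gripper": 0},
    {"dp": [0, 0, 0], "dr": [0, 0, -35], "gripper": 0},
  ],
)

```text
t: 3.48
position: [0.4892, 0.3333, 0.2423]
ee_rot: [180.0, -0.0, -122.5]
ft_force: [0.3, -0.2, -0.3]
width: 0.997
gripper_force: 0.0
```

Call:
apply_moves(
  motion=[
    {"dp": [0, 0, 0], "dr": [0, 0, -7], "gripper": 0},
    {"dp": [0, 0, 0], "dr": [0, 0, -14], "gripper": 0},
    {"dp": [0, 0, 0], "dr": [0, 0, -21], "gripper": 0},
    {"dp": [0, 0, 0], "dr": [0, 0, -28], "gripper": 0},
    {"dp": [0, 0, 0], "dr": [0, 0, -35], "gripper": 0},
  ],
)

```text
t: 3.9
position: [0.4892, 0.3333, 0.2423]
ee_rot: [180.0, -0.0, -87.5]
ft_force: [0.4, 0.1, 0.1]
width: 0.999
gripper_force: 0.0
```

Call:
apply_moves(
  motion=[
    {"dp": [0, 0, 0], "dr": [0, 0, -7], "gripper": 0},
    {"dp": [0, 0, 0], "dr": [0, 0, -14], "gripper": 0},
    {"dp": [0, 0, 0], "dr": [0, 0, -21], "gripper": 0},
    {"dp": [0, 0, 0], "dr": [0, 0, -28], "gripper": 0},
    {"dp": [0, 0, 0], "dr": [0, 0, -35], "gripper": 0},
  ],
)

```text
t: 4.32
position: [0.4892, 0.3333, 0.2423]
ee_rot: [180.0, -0.0, -52.5]
ft_force: [-1.1, 0.2, -0.0]
width: 1.002
gripper_force: 0.0
```

Call:
apply_moves(
  motion=[
    {"dp": [0, 0, 0], "dr": [0, 0, -7], "gripper": 0},
    {"dp": [0, 0, 0], "dr": [0, 0, -14], "gripper": 0},
    {"dp": [0, 0, 0], "dr": [0, 0, -21], "gripper": 0},
    {"dp": [0, 0, 0], "dr": [0, 0, -28], "gripper": 0},
    {"dp": [0, 0, 0], "dr": [0, 0, -35], "gripper": 0},
  ],
)

```text
t: 4.73
position: [0.4892, 0.3333, 0.2423]
ee_rot: [180.0, 0.0, -17.5]
ft_force: [-0.4, -0.3, 0.1]
width: 0.995
gripper_force: 0.0
```

Call:
apply_moves(
  motion=[
    {"dp": [0, 0, 20], "dr": [0, 0, -5], "gripper": 0},
    {"dp": [0, 0, 40], "dr": [0, 0, -5], "gripper": 0},
    {"dp": [0, 0, 60], "dr": [0, 0, -5], "gripper": 0},
    {"dp": [0, 0, 80], "dr": [0, 0, -5], "gripper": 0},
    {"dp": [0, 0, 80], "dr": [0, 0, -5], "gripper": 0},
  ],
)

```text
t: 5.15
position: [0.4878, 0.3327, 0.1591]
ee_rot: [179.8, 0.2, -12.8]
ft_force: [-0.9, -0.8, 0.3]
width: 1.001
gripper_force: 0.0
```

Run:
```python
from m import *
s=manip.observe();print(s["t"],s["position"],s["ee_rot"],s["joints"],s["ft_force"])
i=manip.get_image("wrist");cv2.imwrite("pics/w2.png",i)
```

```text
5.15 [0.4878 0.3327 0.1591] [179.8025   0.2323 -12.8023] [  26.3927   23.6658   -2.7878   63.8513   -0.0062 -140.8054] [-0.9113 -0.8218  0.333 ]
```

View pics/w2.png

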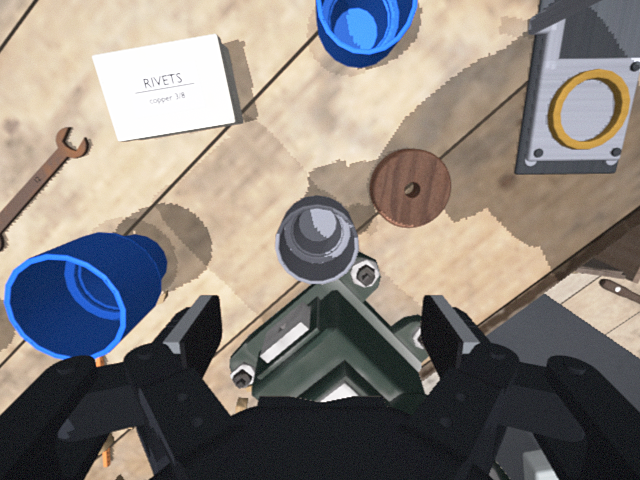

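The grey rim ellipse is centred at about (316.5,243), roughly on the jaws' centre line. The vise foot (365,272) and body lie below and away from the left and right fingers.

Run:
```python
from m import *
s=manip.observe();print(s["position"],s["ee_rot"])
for n,u,v,z in (("grey",316.5,243,.07),("ring",590,109,.019),("sheave",410,188,.022)):
    print(n,onz("wrist",u,v,z))
print(proj("wrist",(.4885,.333,.07)))
```

```text
[0.4884 0.3331 0.1612] [179.8744   0.1456 -12.7911]
grey [0.4918 0.3341 0.07  ]
ring [0.5348 0.1112 0.019 ]
sheave [0.506  0.2545 0.022 ]
[319.1847 247.1391]
```

Call:
apply_moves(
  motion=[
    {"dp": [0, 0, 18], "dr": [0, 0, 0], "gripper": 0},
    {"dp": [0, 0, 36], "dr": [0, 0, 0], "gripper": 0},
    {"dp": [0, 0, 54], "dr": [0, 0, 0], "gripper": 0},
    {"dp": [0, 0, 72], "dr": [0, 0, 0], "gripper": 0},
    {"dp": [0, 0, 85], "dr": [0, 0, 0], "gripper": 0},
  ],
)

```text
t: 5.62
position: [0.4898, 0.334, 0.0775]
ee_rot: [-180.0, -0.0, -12.8]
ft_force: [0.6, 0.8, -0.5]
width: 0.998
gripper_force: 0.0
```

Call:
apply_moves(
  motion=[
    {"dp": [0, 0, 8], "dr": [0, 0, 0], "gripper": 0},
    {"dp": [0, 0, 16], "dr": [0, 0, 0], "gripper": 0},
    {"dp": [0, 0, 24], "dr": [0, 0, 0], "gripper": 0},
    {"dp": [0, 0, 32], "dr": [0, 0, 0], "gripper": 0},
    {"dp": [0, 0, 32], "dr": [0, 0, 0], "gripper": 0},
  ],
)

```text
t: 6.03
position: [0.4892, 0.3341, 0.0443]
ee_rot: [180.0, 0.1, -12.7]
ft_force: [0.2, -0.8, -0.1]
width: 0.995
gripper_force: 0.0
```

Call:
apply_moves(
  motion=[
    {"dp": [0, 0, 0], "dr": [0, 0, 0], "gripper": 0.2},
    {"dp": [0, 0, 0], "dr": [0, 0, 0], "gripper": 0.3},
    {"dp": [0, 0, 0], "dr": [0, 0, 0], "gripper": 0.5},
    {"dp": [0, 0, 0], "dr": [0, 0, 0], "gripper": 0.8},
    {"dp": [0, 0, 0], "dr": [0, 0, 0], "gripper": 1},
  ],
  squeeze=50,
)

```text
t: 6.45
position: [0.4899, 0.3345, 0.0462]
ee_rot: [-180.0, -0.1, -12.7]
ft_force: [-1.0, -0.6, 5.4]
width: 0.676
gripper_force: 52.3
```

Call:
apply_moves(
  motion=[
    {"dp": [0, 0, 0], "dr": [0, 0, 0], "gripper": 1},
    {"dp": [0, 0, 0], "dr": [0, 0, 0], "gripper": 1},
    {"dp": [0, 0, 0], "dr": [0, 0, 0], "gripper": 1},
    {"dp": [0, 0, 0], "dr": [0, 0, 0], "gripper": 1},
    {"dp": [0, 0, 0], "dr": [0, 0, 0], "gripper": 1},
  ],
)

```text
t: 6.87
position: [0.4899, 0.3345, 0.0462]
ee_rot: [-180.0, -0.1, -12.7]
ft_force: [-1.2, -1.5, 5.4]
width: 0.675
gripper_force: 52.3
```

Run:
```python
from p import *
plan((.4895,.334,.045,-12.7),[(.4895,.334,.135,-12.7,1),(.532,.112,.135,-12.7,2)])
```

```text
[0.0, -0.0, -90.0] 0  -> [  0.4895   0.334    0.135  -12.7   ]
[45.0, 104.0, -0.0] 0  -> [  0.5105   0.2227   0.135  -12.7   ]
[45.0, 103.0, -0.0] 0  -> [  0.5318   0.1123   0.135  -12.7   ]
```

Call:
apply_moves(
  motion=[
    {"dp": [0, 0, -10], "dr": [0, 0, 0], "gripper": 1},
    {"dp": [0, 0, -30], "dr": [0, 0, 0], "gripper": 1},
    {"dp": [0, 0, -55], "dr": [0, 0, 0], "gripper": 1},
    {"dp": [0, 0, -80], "dr": [0, 0, 0], "gripper": 1},
    {"dp": [0, 0, -90], "dr": [0, 0, 0], "gripper": 1},
  ],
)

```text
t: 7.28
position: [0.4905, 0.3349, 0.1392]
ee_rot: [-179.8, -0.2, -12.7]
ft_force: [0.4, -0.4, -1.5]
width: 0.676
gripper_force: 53.6
```

Call:
apply_moves(
  motion=[
    {"dp": [5, 12, 0], "dr": [0, 0, 0], "gripper": 1},
    {"dp": [15, 34, 0], "dr": [0, 0, 0], "gripper": 1},
    {"dp": [25, 58, 0], "dr": [0, 0, 0], "gripper": 1},
    {"dp": [35, 81, 0], "dr": [0, 0, 0], "gripper": 1},
    {"dp": [45, 104, 0], "dr": [0, 0, 0], "gripper": 1},
  ],
)

```text
t: 7.7
position: [0.5101, 0.2211, 0.1344]
ee_rot: [180.0, 0.1, -12.7]
ft_force: [1.5, -0.8, -1.4]
width: 0.672
gripper_force: 53.6
```

Call:
apply_moves(
  motion=[
    {"dp": [10, 24, 0], "dr": [0, 0, 0], "gripper": 1},
    {"dp": [20, 48, 0], "dr": [0, 0, 0], "gripper": 1},
    {"dp": [30, 71, 0], "dr": [0, 0, 0], "gripper": 1},
    {"dp": [40, 92, 0], "dr": [0, 0, 0], "gripper": 1},
    {"dp": [45, 103, 0], "dr": [0, 0, 0], "gripper": 1},
  ],
)

```text
t: 8.12
position: [0.5317, 0.1099, 0.1345]
ee_rot: [180.0, 0.1, -12.8]
ft_force: [-0.5, -0.4, -1.1]
width: 0.672
gripper_force: 53.6
```

Call:
apply_moves(
  motion=[
    {"dp": [0, 0, 10], "dr": [0, 0, 0], "gripper": 1},
    {"dp": [0, 0, 20], "dr": [0, 0, 0], "gripper": 1},
    {"dp": [0, 0, 30], "dr": [0, 0, 0], "gripper": 1},
    {"dp": [0, 0, 30], "dr": [0, 0, 0], "gripper": 1},
    {"dp": [0, 0, 30], "dr": [0, 0, 0], "gripper": 1},
  ],
)

```text
t: 8.53
position: [0.5312, 0.1125, 0.1047]
ee_rot: [180.0, 0.1, -12.7]
ft_force: [-0.7, -0.1, -0.6]
width: 0.676
gripper_force: 53.6
```

Run:
```python
from m import *
s=manip.observe();print(s["t"],s["position"],s["ee_rot"],s["width"])
w=manip.get_image("wrist");t=manip.get_image("top");a=manip.get_image("scene")
for n,i in (("w3",w),("t3",t),("s3",a)):cv2.imwrite(f"pics/{n}.png",i)
o=np.zeros((600,800,3),np.uint8)
o[:300,:400]=cv2.resize(w,(400,300));o[:300,400:]=cv2.resize(w[150:330,200:440],(400,300))
o[300:,:400]=cv2.resize(a[190:280,330:450],(400,300),interpolation=cv2.INTER_CUBIC);o[300:,400:]=cv2.resize(t[215:290,380:480],(400,300),interpolation=cv2.INTER_CUBIC)
cv2.imwrite("pics/c3.png",o)
```

```text
8.5333 [0.5312 0.1125 0.1047] [179.9738   0.0901 -12.6991] 0.6763120885251624
```

View pics/c3.png

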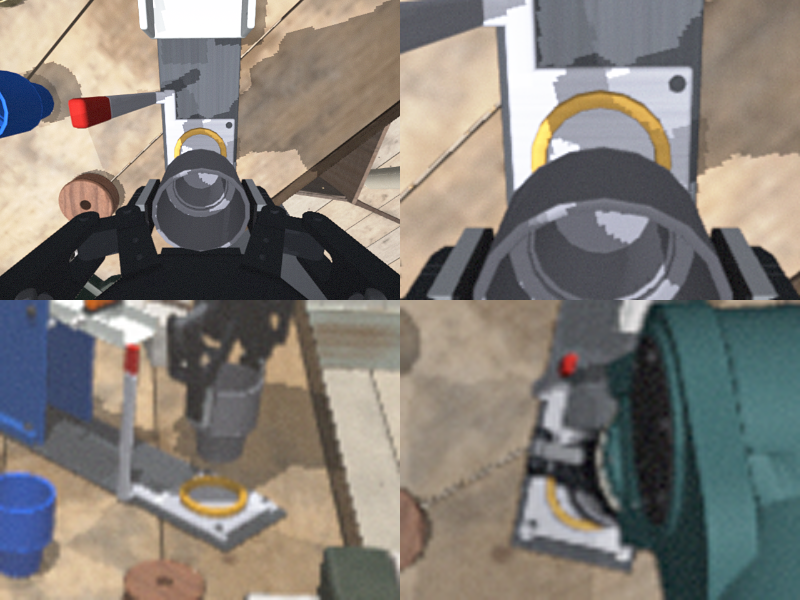

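The wrist view shows the ring and cup aligned sideways (ring u≈320.9, rim u≈320.8). The ring's far outer edge is at v≈204, and the rim runs from v≈267 to 403. The scene view shows the held cup upright above the ring, slightly to its rear.

Run:
```python
from m import *
yaw=np.radians(-12.7);fx=np.array([np.cos(yaw),np.sin(yaw)])
s=manip.observe();tcp=s["position"][:2]
zr=s["position"][2]-.0462+.07
def along(u,v,z):
    d=onz("wrist",u,v,z)[:2]-tcp; return d@fx*1e3,(d[1]*fx[0]-d[0]*fx[1])*1e3
print("ring far outer",along(320.9,204,.019),"-29 ->centre")
print("rim",along(320.8,267,zr),along(320.8,403,zr))
# rim pts & colour segmentation of ring arc
w=cv2.imread("pics/w3.png");h=cv2.cvtColor(w,cv2.COLOR_BGR2HSV)
m=cv2.inRange(h[180:260,260:380],(18,110,60),(35,255,255));ys,xs=np.nonzero(m)
P=np.array([along(x+260,y+180,.019) for x,y in zip(xs,ys)])
A=np.c_[2*P,np.ones(len(P))];r=np.linalg.lstsq(A,(P**2).sum(1),rcond=None)[0]
print("ring fit centre",r[:2],"mean r",np.hypot(*(P-r[:2]).T).mean(),len(P))
# scene view: ring and held cup
a=cv2.imread("pics/s3.png")
B=blobs(a,(18,90,100),(35,255,255),(370,235,415,262));print("scene ring",B[:1])
x,y=B[0][1];print(onz("scene",x,y,.019))
for p in (np.r_[s["position"][:2],s["position"][2]-.0462],):print("scene proj of foot centre",proj("scene",p),proj("scene",p+[0,0,.03]))
# foot centre in the scene pic crop ~ (219,452)
u=330+219*.3;v=190+152*.3;print(u,v,onz("scene",u,v,zr-.07))
```

```text
ring far outer (np.float64(31.41277318472716), np.float64(-0.9810625994085033)) -29 ->centre
rim (np.float64(29.57145635131431), np.float64(-0.9219894878983708)) (np.float64(-26.86490929061379), np.float64(-1.0066119808089584))
ring fit centre [ 3.066  -0.4658] mean r 25.133217977994676 1102
scene ring [(120, [393.81, 248.4], [384, 243, 20, 12])]
[0.5296 0.1143 0.019 ]
scene proj of foot centre [394.5558 235.5566] [395.5108 226.1808]
395.7 235.6 [0.5293 0.1111 0.0595]
```

Call:
apply_moves(
  motion=[
    {"dp": [1, -1, 6], "dr": [0, 0, 0], "gripper": 1},
    {"dp": [1, -1, 14], "dr": [0, 0, 0], "gripper": 1},
    {"dp": [1, -1, 22], "dr": [0, 0, 0], "gripper": 1},
    {"dp": [1, -1, 30], "dr": [0, 0, 0], "gripper": 1},
    {"dp": [1, -1, 34], "dr": [0, 0, 0], "gripper": 1},
  ],
)

```text
t: 9.1
position: [0.5324, 0.1134, 0.0697]
ee_rot: [180.0, 0.1, -12.7]
ft_force: [-0.0, -0.0, -1.6]
width: 0.673
gripper_force: 53.6
```

Call:
apply_moves(
  motion=[
    {"dp": [0, 0, 3], "dr": [0, 0, 0], "gripper": 1},
    {"dp": [0, 0, 6], "dr": [0, 0, 0], "gripper": 1},
    {"dp": [0, 0, 8], "dr": [0, 0, 0], "gripper": 1},
    {"dp": [0, 0, 10], "dr": [0, 0, 0], "gripper": 1},
    {"dp": [0, 0, 12], "dr": [0, 0, 0], "gripper": 1},
  ],
)

```text
t: 9.52
position: [0.5332, 0.1134, 0.0592]
ee_rot: [-180.0, -0.0, -12.7]
ft_force: [0.1, -0.3, -1.3]
width: 0.673
gripper_force: 53.6
```

Run:
```python
from m import *
s=manip.observe();print(s["t"],s["position"],s["ee_rot"],s["ft_force"],s["torque"])
```

```text
9.5167 [0.5332 0.1134 0.0592] [-179.9944   -0.0186  -12.7037] [ 0.1402 -0.2741 -1.3221] [ 0.0268  0.058  -0.0243]
```

Call:
apply_moves(
  motion=[
    {"dp": [0, 0, 1], "dr": [0, 0, 0], "gripper": 1},
    {"dp": [0, 0, 2], "dr": [0, 0, 0], "gripper": 1},
    {"dp": [0, 0, 3], "dr": [0, 0, 0], "gripper": 1},
    {"dp": [0, 0, 3], "dr": [0, 0, 0], "gripper": 1},
    {"dp": [0, 0, 3], "dr": [0, 0, 0], "gripper": 1},
  ],
)

```text
t: 9.93
position: [0.5333, 0.1134, 0.0572]
ee_rot: [-180.0, -0.1, -12.7]
ft_force: [-3.7, -1.0, 13.2]
width: 0.677
gripper_force: 54.6
```

Call:
apply_moves(
  motion=[
    {"dp": [0, 0, 0], "dr": [0, 0, 0], "gripper": 0.3},
    {"dp": [0, 0, 0], "dr": [0, 0, 0], "gripper": 0.2},
    {"dp": [0, 0, 0], "dr": [0, 0, 0], "gripper": 0.1},
    {"dp": [0, 0, 0], "dr": [0, 0, 0], "gripper": 0},
    {"dp": [0, 0, 0], "dr": [0, 0, 0], "gripper": 0},
  ],
)

```text
t: 10.35
position: [0.533, 0.1134, 0.0562]
ee_rot: [180.0, 0.0, -12.7]
ft_force: [0.1, 0.2, -0.5]
width: 1.003
gripper_force: 0.0
```

Call:
apply_moves(
  motion=[
    {"dp": [0, 0, -10], "dr": [0, 0, 0], "gripper": 0},
    {"dp": [0, 0, -30], "dr": [0, 0, 0], "gripper": 0},
    {"dp": [0, 0, -60], "dr": [0, 0, 0], "gripper": 0},
    {"dp": [0, 0, -90], "dr": [0, 0, 0], "gripper": 0},
    {"dp": [0, 0, -110], "dr": [0, 0, 0], "gripper": 0},
  ],
)

```text
t: 10.77
position: [0.5334, 0.1134, 0.1688]
ee_rot: [-180.0, -0.1, -12.7]
ft_force: [-0.3, -0.5, -0.5]
width: 0.997
gripper_force: 0.0
```

Call:
apply_moves(
  motion=[
    {"dp": [0, 0, 0], "dr": [0, 0, 0], "gripper": 0},
    {"dp": [0, 0, 0], "dr": [0, 0, 0], "gripper": 0},
    {"dp": [0, 0, 0], "dr": [0, 0, 0], "gripper": 0},
    {"dp": [0, 0, 0], "dr": [0, 0, 0], "gripper": 0},
    {"dp": [0, 0, 0], "dr": [0, 0, 0], "gripper": 0},
  ],
)

```text
t: 11.18
position: [0.5325, 0.1133, 0.1653]
ee_rot: [180.0, 0.1, -12.7]
ft_force: [1.3, 0.7, -1.0]
width: 0.996
gripper_force: 0.0
```

Run:
```python
from m import *
s=manip.observe();print(s["t"],s["position"],s["ee_rot"],s["ft_force"])
w=manip.get_image("wrist");a=manip.get_image("scene")
cv2.imwrite("pics/w4.png",w);cv2.imwrite("pics/s4.png",a)
o=np.zeros((480,800,3),np.uint8)
o[:,:480]=cv2.resize(w[:,80:560],(480,480));o[:300,480:]=cv2.resize(a[180:280,330:437],(320,300),interpolation=cv2.INTER_CUBIC)
cv2.imwrite("pics/c4.png",o)
```

```text
11.1833 [0.5325 0.1133 0.1653] [179.9732   0.0963 -12.7064] [ 1.2539  0.669  -0.9694]
```

View pics/c4.png

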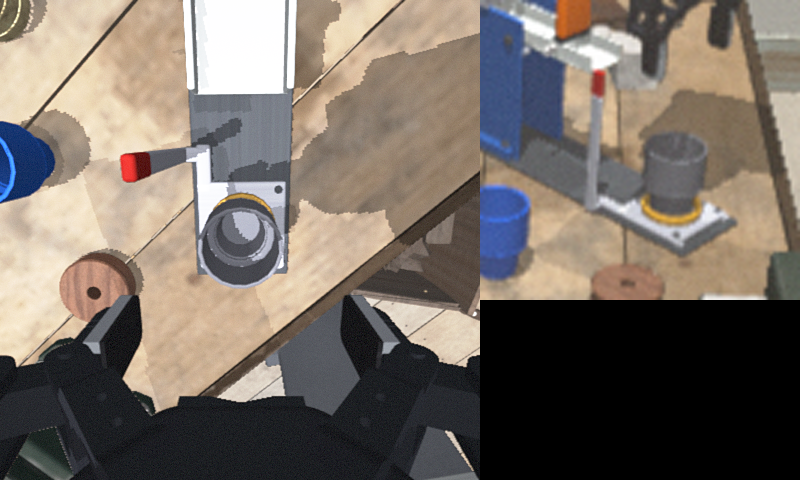

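The grey cup stands upright inside the brass ring and is released. Next is the blue cup.

Run:
```python
from p import *
plan((.533,.1133,.166,-12.7),[(.626,.272,.176,-12.7,1)])
```

```text
[56.0, -175.0, -10.0] 0  -> [  0.6261   0.2717   0.176  -12.7   ]
```

Call:
apply_moves(
  motion=[
    {"dp": [5, -15, -10], "dr": [0, 0, 0], "gripper": 0},
    {"dp": [16, -50, -10], "dr": [0, 0, 0], "gripper": 0},
    {"dp": [29, -88, -10], "dr": [0, 0, 0], "gripper": 0},
    {"dp": [42, -126, -10], "dr": [0, 0, 0], "gripper": 0},
    {"dp": [53, -164, -10], "dr": [0, 0, 0], "gripper": 0},
  ],
)

```text
t: 11.7
position: [0.6215, 0.2633, 0.1759]
ee_rot: [180.0, 0.0, -12.7]
ft_force: [0.3, -0.2, -0.3]
width: 1.003
gripper_force: 0.0
```

Call:
apply_moves(
  motion=[
    {"dp": [3, -11, 0], "dr": [0, 0, 0], "gripper": 0},
    {"dp": [3, -11, 0], "dr": [0, 0, 0], "gripper": 0},
    {"dp": [3, -11, 0], "dr": [0, 0, 0], "gripper": 0},
    {"dp": [3, -11, 0], "dr": [0, 0, 0], "gripper": 0},
    {"dp": [3, -11, 0], "dr": [0, 0, 0], "gripper": 0},
  ],
)

```text
t: 12.12
position: [0.6258, 0.2708, 0.1765]
ee_rot: [180.0, 0.0, -12.8]
ft_force: [-0.0, -0.7, -0.2]
width: 0.995
gripper_force: 0.0
```

Run:
```python
from m import *
s=manip.observe();print(s["t"],s["position"],s["ee_rot"],s["joints"])
w=manip.get_image("wrist");cv2.imwrite("pics/w5.png",w)
h=cv2.cvtColor(w,cv2.COLOR_BGR2HSV);m=cv2.inRange(h,(100,120,30),(128,255,255));m[:, :230]=0;m[:,410:]=0
print(blobs(w,(100,120,30),(128,255,255),(230,100,410,400)))
c=max(cv2.findContours(m,cv2.RETR_EXTERNAL,cv2.CHAIN_APPROX_NONE)[0],key=len)
ys=c[:,0,1];xs=c[:,0,0];b=ys.max()
# lower half of outline = rim, radius 29 at z=.07 -> circle fit on the plane
sel=ys>(b-35);P=np.array([onz("wrist",x+.0,y+.0,.07)[:2] for x,y in c[sel,0]])
A=np.c_[2*P,np.ones(len(P))];r=np.linalg.lstsq(A,(P**2).sum(1),rcond=None)[0]
print("rim centre",r[:2],"R",np.hypot(*(P-r[:2]).T).mean(),"wide",xs[sel].min(),xs[sel].max(),b)
# same for grey in w4: known reference
```

```text
12.1167 [0.6258 0.2708 0.1765] [179.9875   0.0064 -12.7537] [  16.5602   32.1082   14.7561   72.6596   -0.0078 -150.6861]
[(4949, [315.91, 236.99], [277, 195, 78, 83])]
rim centre [0.6263 0.2735] R 0.028117336132117452 wide 278 354 277
```

Call:
apply_moves(
  motion=[
    {"dp": [-3, -3, 20], "dr": [0, 0, 0], "gripper": 0},
    {"dp": [-3, -3, 45], "dr": [0, 0, 0], "gripper": 0},
    {"dp": [-3, -3, 70], "dr": [0, 0, 0], "gripper": 0},
    {"dp": [-3, -3, 90], "dr": [0, 0, 0], "gripper": 0},
    {"dp": [-3, -3, 105], "dr": [0, 0, 0], "gripper": 0},
  ],
)

```text
t: 12.58
position: [0.6231, 0.2743, 0.0698]
ee_rot: [180.0, 0.1, -12.8]
ft_force: [-0.3, 1.0, -0.1]
width: 0.998
gripper_force: 0.0
```

Call:
apply_moves(
  motion=[
    {"dp": [0, 0, 8], "dr": [0, 0, 0], "gripper": 0},
    {"dp": [0, 0, 16], "dr": [0, 0, 0], "gripper": 0},
    {"dp": [0, 0, 24], "dr": [0, 0, 0], "gripper": 0},
    {"dp": [0, 0, 26], "dr": [0, 0, 0], "gripper": 0},
    {"dp": [0, 0, 26], "dr": [0, 0, 0], "gripper": 0},
  ],
)

```text
t: 13.0
position: [0.6238, 0.2752, 0.0452]
ee_rot: [180.0, 0.0, -12.7]
ft_force: [-0.1, 0.6, 0.1]
width: 0.996
gripper_force: 0.0
```

Call:
apply_moves(
  motion=[
    {"dp": [0, 0, 0], "dr": [0, 0, 0], "gripper": 0.2},
    {"dp": [0, 0, 0], "dr": [0, 0, 0], "gripper": 0.3},
    {"dp": [0, 0, 0], "dr": [0, 0, 0], "gripper": 0.5},
    {"dp": [0, 0, 0], "dr": [0, 0, 0], "gripper": 0.8},
    {"dp": [0, 0, 0], "dr": [0, 0, 0], "gripper": 1},
  ],
  squeeze=50,
)

```text
t: 13.42
position: [0.6243, 0.2755, 0.0462]
ee_rot: [-180.0, -0.1, -12.7]
ft_force: [-2.2, -1.4, 6.2]
width: 0.655
gripper_force: 53.4
```

Call:
apply_moves(
  motion=[
    {"dp": [0, 0, 0], "dr": [0, 0, 0], "gripper": 1},
    {"dp": [0, 0, 0], "dr": [0, 0, 0], "gripper": 1},
    {"dp": [0, 0, 0], "dr": [0, 0, 0], "gripper": 1},
    {"dp": [0, 0, 0], "dr": [0, 0, 0], "gripper": 1},
    {"dp": [0, 0, 0], "dr": [0, 0, 0], "gripper": 1},
  ],
)

```text
t: 13.83
position: [0.6243, 0.2755, 0.0462]
ee_rot: [-180.0, -0.1, -12.7]
ft_force: [-0.6, -0.7, 5.6]
width: 0.654
gripper_force: 53.4
```

Call:
apply_moves(
  motion=[
    {"dp": [0, 0, -10], "dr": [0, 0, 0], "gripper": 1},
    {"dp": [0, 0, -30], "dr": [0, 0, 0], "gripper": 1},
    {"dp": [0, 0, -60], "dr": [0, 0, 0], "gripper": 1},
    {"dp": [0, 0, -90], "dr": [0, 0, 0], "gripper": 1},
    {"dp": [0, 0, -115], "dr": [0, 0, 0], "gripper": 1},
  ],
)

```text
t: 14.25
position: [0.6239, 0.2754, 0.1632]
ee_rot: [-180.0, -0.1, -12.7]
ft_force: [-0.2, -0.5, -1.0]
width: 0.654
gripper_force: 53.4
```

Run:
```python
from p import *
from m import *
s=manip.observe();print(s["t"],s["position"],s["ee_rot"],s["width"],s["ft_force"])
w=manip.get_image("wrist");a=manip.get_image("scene")
cv2.imwrite("pics/w6.png",w);cv2.imwrite("pics/s6.png",a)
o=np.zeros((480,800,3),np.uint8)
o[:,:400]=cv2.resize(w[140:460,187:453],(400,480));o[:,400:]=cv2.resize(a[180:276,300:380],(400,480),interpolation=cv2.INTER_CUBIC)
cv2.imwrite("pics/c6.png",o)
plan((.6238,.275,.160,-12.7),[(.5325,.1135,.165,-12.7,1)])
```

```text
14.25 [0.6239 0.2754 0.1632] [-179.9594   -0.0685  -12.7   ] 0.6541186822467889 [-0.1855 -0.4588 -0.972 ]
[-54.0, 178.0, -5.0] 0  -> [  0.532    0.1132   0.165  -12.7   ]
```

View pics/c6.png

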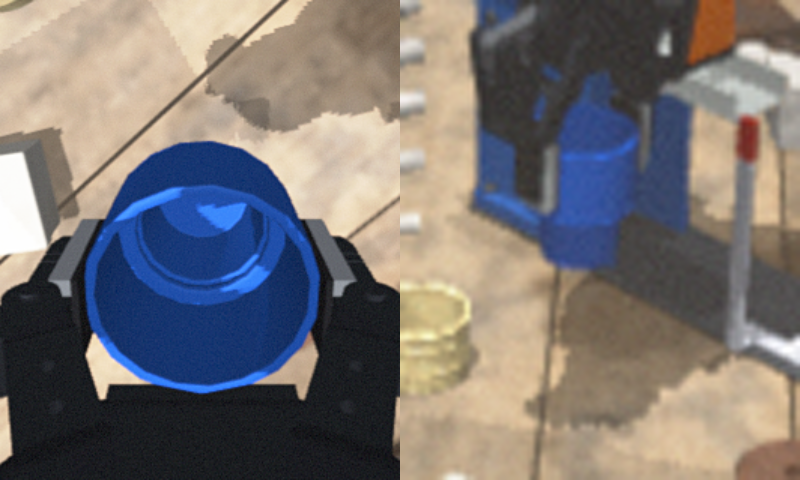

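The blue cup is held upright: the rim is at u≈322, v 263–401, about 1 mm further along tool x than the grey was in the hand. I'll take it round the mark post, first toward the robot and then across.

Run:
```python
from p import *
plan((.6238,.275,.160,-12.7),[(.545,.250,.163,-12.7,1),(.532,.1136,.150,-12.7,1)])
```

```text
[-71.0, 42.0, -3.0] 0  -> [  0.5453   0.2496   0.163  -12.7   ]
[17.0, 136.0, 13.0] 0  -> [  0.532    0.1132   0.15   -12.7   ]
```

Call:
apply_moves(
  motion=[
    {"dp": [-10, 6, -3], "dr": [0, 0, 0], "gripper": 1},
    {"dp": [-27, 16, -3], "dr": [0, 0, 0], "gripper": 1},
    {"dp": [-45, 26, -3], "dr": [0, 0, 0], "gripper": 1},
    {"dp": [-62, 36, -3], "dr": [0, 0, 0], "gripper": 1},
    {"dp": [-71, 42, -3], "dr": [0, 0, 0], "gripper": 1},
  ],
)

```text
t: 14.77
position: [0.5432, 0.2495, 0.1632]
ee_rot: [180.0, 0.1, -12.7]
ft_force: [0.5, -0.2, -0.5]
width: 0.654
gripper_force: 53.5
```

Call:
apply_moves(
  motion=[
    {"dp": [3, 24, 0], "dr": [0, 0, 0], "gripper": 1},
    {"dp": [8, 60, 0], "dr": [0, 0, 0], "gripper": 1},
    {"dp": [13, 96, 0], "dr": [0, 0, 0], "gripper": 1},
    {"dp": [16, 124, 7], "dr": [0, 0, 0], "gripper": 1},
    {"dp": [17, 136, 13], "dr": [0, 0, 0], "gripper": 1},
  ],
)

```text
t: 15.18
position: [0.5314, 0.1108, 0.1501]
ee_rot: [180.0, -0.0, -12.8]
ft_force: [0.5, 0.0, -1.0]
width: 0.656
gripper_force: 53.7
```

Call:
apply_moves(
  motion=[
    {"dp": [0, 0, 5], "dr": [0, 0, 0], "gripper": 1},
    {"dp": [0, 0, 10], "dr": [0, 0, 0], "gripper": 1},
    {"dp": [0, 0, 15], "dr": [0, 0, 0], "gripper": 1},
    {"dp": [0, 0, 15], "dr": [0, 0, 0], "gripper": 1},
    {"dp": [0, 0, 15], "dr": [0, 0, 0], "gripper": 1},
  ],
)

```text
t: 15.6
position: [0.5319, 0.1146, 0.135]
ee_rot: [180.0, 0.0, -12.6]
ft_force: [-0.1, 1.0, -0.5]
width: 0.653
gripper_force: 53.7
```

Run:
```python
from m import *
s=manip.observe();print(s["t"],s["position"],s["ee_rot"],s["width"],s["ft_force"])
w=manip.get_image("wrist");a=manip.get_image("scene")
cv2.imwrite("pics/w7.png",w);cv2.imwrite("pics/s7.png",a)
o=np.zeros((480,800,3),np.uint8)
o[:,:400]=cv2.resize(w[120:440,187:453],(400,480));o[:,400:]=cv2.resize(a[180:276,350:430],(400,480),interpolation=cv2.INTER_CUBIC)
cv2.imwrite("pics/c7.png",o)
```

```text
15.6 [0.5319 0.1146 0.135 ] [179.997    0.0365 -12.6269] 0.6528853463314784 [-0.1091  0.9883 -0.5136]
```

View pics/c7.png

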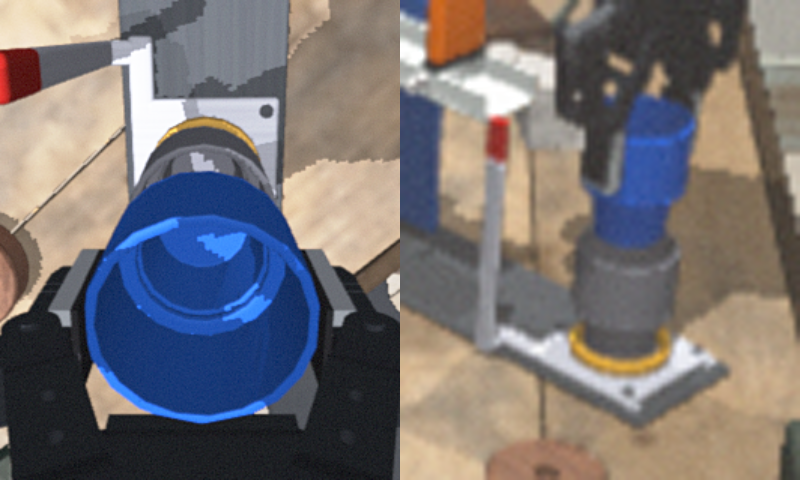

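The blue foot sits centred just above the grey mouth: scene crop blue foot x≈630, grey rim x≈628. I'll lower it in.

Call:
apply_moves(
  motion=[
    {"dp": [0, 0, 4], "dr": [0, 0, 0], "gripper": 1},
    {"dp": [0, 0, 8], "dr": [0, 0, 0], "gripper": 1},
    {"dp": [0, 0, 13], "dr": [0, 0, 0], "gripper": 1},
    {"dp": [0, 0, 18], "dr": [0, 0, 0], "gripper": 1},
    {"dp": [0, 0, 22], "dr": [0, 0, 0], "gripper": 1},
  ],
)

```text
t: 16.12
position: [0.5318, 0.1136, 0.1125]
ee_rot: [180.0, 0.0, -12.7]
ft_force: [-0.9, 0.4, -1.4]
width: 0.656
gripper_force: 53.7
```

Call:
apply_moves(
  motion=[
    {"dp": [0, 0, 3], "dr": [0, 0, 0], "gripper": 1},
    {"dp": [0, 0, 6], "dr": [0, 0, 0], "gripper": 1},
    {"dp": [0, 0, 9], "dr": [0, 0, 0], "gripper": 1},
    {"dp": [0, 0, 11], "dr": [0, 0, 0], "gripper": 1},
    {"dp": [0, 0, 13], "dr": [0, 0, 0], "gripper": 1},
  ],
)

```text
t: 16.53
position: [0.5321, 0.1136, 0.1001]
ee_rot: [180.0, -0.0, -12.7]
ft_force: [-0.6, -0.3, -1.7]
width: 0.654
gripper_force: 53.7
```

Run:
```python
from m import *
s=manip.observe();print(s["t"],s["position"],s["ee_rot"],s["ft_force"],s["torque"])
```

```text
16.5333 [0.5321 0.1136 0.1001] [179.9986  -0.0018 -12.705 ] [-0.6454 -0.3015 -1.6932] [ 0.0312 -0.0182  0.0354]
```

Call:
apply_moves(
  motion=[
    {"dp": [0, 0, 1], "dr": [0, 0, 0], "gripper": 1},
    {"dp": [0, 0, 2], "dr": [0, 0, 0], "gripper": 1},
    {"dp": [0, 0, 3], "dr": [0, 0, 0], "gripper": 1},
    {"dp": [0, 0, 4], "dr": [0, 0, 0], "gripper": 1},
    {"dp": [0, 0, 4], "dr": [0, 0, 0], "gripper": 1},
  ],
)

```text
t: 16.95
position: [0.5325, 0.1137, 0.0971]
ee_rot: [-180.0, -0.1, -12.7]
ft_force: [-3.6, 0.3, 11.0]
width: 0.655
gripper_force: 54.9
```

Call:
apply_moves(
  motion=[
    {"dp": [0, 0, 0], "dr": [0, 0, 0], "gripper": 0.3},
    {"dp": [0, 0, 0], "dr": [0, 0, 0], "gripper": 0.2},
    {"dp": [0, 0, 0], "dr": [0, 0, 0], "gripper": 0.1},
    {"dp": [0, 0, 0], "dr": [0, 0, 0], "gripper": 0},
    {"dp": [0, 0, 0], "dr": [0, 0, 0], "gripper": 0},
  ],
)

```text
t: 17.37
position: [0.532, 0.1136, 0.0962]
ee_rot: [180.0, 0.0, -12.7]
ft_force: [-0.6, 0.2, -0.0]
width: 1.002
gripper_force: 0.0
```

Call:
apply_moves(
  motion=[
    {"dp": [0, 0, -10], "dr": [0, 0, 0], "gripper": 0},
    {"dp": [0, 0, -35], "dr": [0, 0, 0], "gripper": 0},
    {"dp": [0, 0, -70], "dr": [0, 0, 0], "gripper": 0},
    {"dp": [0, 0, -110], "dr": [0, 0, 0], "gripper": 0},
    {"dp": [0, 0, -140], "dr": [0, 0, 0], "gripper": 0},
  ],
)

```text
t: 17.78
position: [0.532, 0.1136, 0.2391]
ee_rot: [-180.0, -0.1, -12.7]
ft_force: [-0.2, 0.2, -0.5]
width: 0.999
gripper_force: 0.0
```

Run:
```python
from p import *
from m import *
s=manip.observe();print(s["t"],s["position"],s["ee_rot"])
manip.get_image("wrist");w=manip.get_image("wrist");a=manip.get_image("scene")
cv2.imwrite("pics/w8.png",w);cv2.imwrite("pics/s8.png",a)
o=np.zeros((480,800,3),np.uint8)
o[:,:400]=cv2.resize(w[0:360,170:470],(400,480));o[:,400:]=cv2.resize(a[170:266,340:420],(400,480),interpolation=cv2.INTER_CUBIC)
cv2.imwrite("pics/c8.png",o)
print(blobs(w,(5,150,100),(18,255,255),(150,0,500,480)))
plan((.532,.1133,.234,-12.7),[(.663,.083,.27,-102.5,3)])
```

```text
17.7833 [0.532  0.1136 0.2391] [-179.979    -0.0783  -12.7022]
[(2673, [320.75, 20.01], [279, 0, 84, 40])]
[45.0, 0.0, -12.0] 30  -> [  0.5759   0.1034   0.246  -42.7   ]
[39.0, -22.0, -12.0] 30  -> [  0.6195   0.0931   0.258  -72.7   ]
[23.0, -39.0, -12.0] 30  -> [   0.6636    0.0828    0.27   -102.7   ]
```

View pics/c8.png

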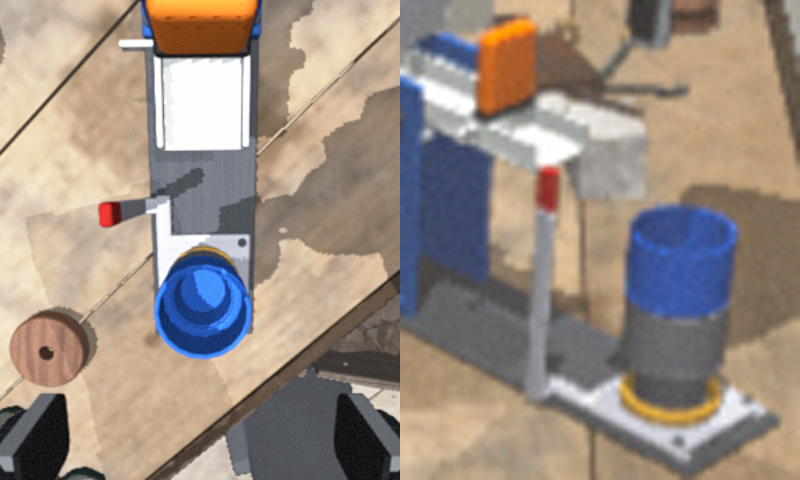

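The scene and wrist views show blue nested upright on grey, both released. That was my 11th picture viewed, one over the limit of 10 (a miscount), so I'll go on by numbers only.

Call:
apply_moves(
  motion=[
    {"dp": [9, 0, -12], "dr": [0, 0, 6], "gripper": 0},
    {"dp": [18, 0, -12], "dr": [0, 0, 12], "gripper": 0},
    {"dp": [27, 0, -12], "dr": [0, 0, 18], "gripper": 0},
    {"dp": [36, 0, -12], "dr": [0, 0, 24], "gripper": 0},
    {"dp": [45, 0, -12], "dr": [0, 0, 30], "gripper": 0},
  ],
)

```text
t: 18.35
position: [0.5759, 0.1036, 0.2468]
ee_rot: [179.9, 0.1, -43.0]
ft_force: [-0.0, 0.1, -0.5]
width: 0.999
gripper_force: 0.0
```

Call:
apply_moves(
  motion=[
    {"dp": [8, -4, -12], "dr": [0, 0, 6], "gripper": 0},
    {"dp": [16, -9, -12], "dr": [0, 0, 12], "gripper": 0},
    {"dp": [23, -13, -12], "dr": [0, 0, 18], "gripper": 0},
    {"dp": [31, -18, -12], "dr": [0, 0, 24], "gripper": 0},
    {"dp": [39, -22, -12], "dr": [0, 0, 30], "gripper": 0},
  ],
)

```text
t: 18.77
position: [0.6196, 0.0934, 0.2587]
ee_rot: [179.9, 0.0, -73.0]
ft_force: [-0.3, 0.3, 0.4]
width: 1.004
gripper_force: 0.0
```

Call:
apply_moves(
  motion=[
    {"dp": [6, -10, -12], "dr": [0, 0, 6], "gripper": 0},
    {"dp": [12, -20, -12], "dr": [0, 0, 12], "gripper": 0},
    {"dp": [18, -30, -12], "dr": [0, 0, 18], "gripper": 0},
    {"dp": [23, -39, -12], "dr": [0, 0, 24], "gripper": 0.2},
    {"dp": [23, -39, -12], "dr": [0, 0, 30], "gripper": 0.3},
  ],
)

```text
t: 19.18
position: [0.6647, 0.0825, 0.2699]
ee_rot: [179.9, -0.0, -103.0]
ft_force: [0.8, 0.4, -0.6]
width: 0.752
gripper_force: 0.0
```

Call:
apply_moves(
  motion=[
    {"dp": [0, 0, 0], "dr": [0, 0, 0], "gripper": 0.3},
    {"dp": [0, 0, 0], "dr": [0, 0, 0], "gripper": 0.3},
    {"dp": [0, 0, 0], "dr": [0, 0, 0], "gripper": 0.3},
    {"dp": [0, 0, 0], "dr": [0, 0, 0], "gripper": 0.3},
    {"dp": [0, 0, 0], "dr": [0, 0, 0], "gripper": 0.3},
  ],
)

```text
t: 19.6
position: [0.6634, 0.0832, 0.2723]
ee_rot: [180.0, 0.0, -102.6]
ft_force: [-0.2, 0.6, 0.1]
width: 0.698
gripper_force: 0.0
```

Run:
```python
from m import *
s=manip.observe();print(s["t"],s["position"],s["ee_rot"],s["joints"],s["width"])
T=manip.camera_info("wrist")["world_from_camera"];print(T[:3,3])
w=manip.get_image("wrist");cv2.imwrite("pics/w9.png",w)
yaw=np.radians(-12.7);fx=np.array([np.cos(yaw),np.sin(yaw)]);fy=np.array([-fx[1],fx[0]])
h=cv2.cvtColor(w,cv2.COLOR_BGR2HSV);m=cv2.inRange(h,(5,150,60),(18,255,255));m[:,:220]=0;m[:,420:]=0
c=max(cv2.findContours(m,cv2.RETR_EXTERNAL,cv2.CHAIN_APPROX_NONE)[0],key=cv2.contourArea)
print("orange rect",cv2.boundingRect(c),cv2.minAreaRect(c))
tcp=s["position"][:2]
for v in range(c[:,0,1].min()+2,c[:,0,1].max(),8):
    r=c[c[:,0,1]==v][:,0,0]
    for z in (.196,):
        a,b=[(onz("wrist",u,v,z)[:2]-tcp) for u in (r.min(),r.max())]
        print(v,r.min(),r.max(),"feeder x mm",(a@fx*1e3).round(1),(b@fx*1e3).round(1),"y",(a@fy*1e3).round(1))
print("red",blobs(w,(0,150,60),(4,255,255),(0,0,640,480),10))
```

```text
19.6 [0.6634 0.0832 0.2723] [ 179.9946    0.0008 -102.6006] [  0.1694  30.0525  25.8007  85.7533   0.002  -77.23  ] 0.6982864126273176
[0.6478 0.013  0.4045]
orange rect (307, 213, 21, 70) ((317.12554931640625, 247.52188110351562), (69.12840270996094, 19.668853759765625), 88.56790161132812)
215 311 324 feeder x mm 6.3 -1.9 y -27.2
223 309 325 feeder x mm 7.6 -2.5 y -22.0
231 308 326 feeder x mm 8.3 -3.2 y -16.7
239 308 326 feeder x mm 8.3 -3.2 y -11.4
247 308 326 feeder x mm 8.4 -3.3 y -6.0
255 308 327 feeder x mm 8.4 -4.0 y -0.6
263 308 327 feeder x mm 8.5 -4.0 y 5.0
271 308 327 feeder x mm 8.5 -4.1 y 10.6
279 310 325 feeder x mm 7.2 -2.8 y 16.3
red [(162, [410.16, 287.38], [400, 279, 19, 18])]
```

Call:
apply_moves(
  motion=[
    {"dp": [0, -2, 18], "dr": [0, 0, 0], "gripper": 0.3},
    {"dp": [0, -2, 38], "dr": [0, 0, 0], "gripper": 0.3},
    {"dp": [0, -2, 58], "dr": [0, 0, 0], "gripper": 0.3},
    {"dp": [0, -2, 74], "dr": [0, 0, 0], "gripper": 0.3},
    {"dp": [0, -2, 84], "dr": [0, 0, 0], "gripper": 0.3},
  ],
)

```text
t: 20.07
position: [0.6649, 0.0826, 0.1866]
ee_rot: [179.9, -0.0, -102.7]
ft_force: [0.2, -1.0, -0.5]
width: 0.701
gripper_force: 0.0
```

Call:
apply_moves(
  motion=[
    {"dp": [0, 0, 6], "dr": [0, 0, 0], "gripper": 0.3},
    {"dp": [0, 0, 12], "dr": [0, 0, 0], "gripper": 0.3},
    {"dp": [0, 0, 18], "dr": [0, 0, 0], "gripper": 0.3},
    {"dp": [0, 0, 19], "dr": [0, 0, 0], "gripper": 0.3},
    {"dp": [0, 0, 19], "dr": [0, 0, 0], "gripper": 0.3},
  ],
)

```text
t: 20.48
position: [0.6656, 0.0826, 0.1694]
ee_rot: [-180.0, 0.0, -102.7]
ft_force: [0.4, -0.0, -0.5]
width: 0.7
gripper_force: 0.0
```

Call:
apply_moves(
  motion=[
    {"dp": [0, 0, 0], "dr": [0, 0, 0], "gripper": 0.4},
    {"dp": [0, 0, 0], "dr": [0, 0, 0], "gripper": 0.5},
    {"dp": [0, 0, 0], "dr": [0, 0, 0], "gripper": 0.6},
    {"dp": [0, 0, 0], "dr": [0, 0, 0], "gripper": 0.7},
    {"dp": [0, 0, 0], "dr": [0, 0, 0], "gripper": 0.8},
  ],
  squeeze=40,
)

```text
t: 20.9
position: [0.6656, 0.0826, 0.1694]
ee_rot: [-180.0, 0.0, -102.7]
ft_force: [0.3, -0.7, -0.5]
width: 0.206
gripper_force: 0.0
```

Call:
apply_moves(
  motion=[
    {"dp": [0, 0, 0], "dr": [0, 0, 0], "gripper": 0.9},
    {"dp": [0, 0, 0], "dr": [0, 0, 0], "gripper": 1},
    {"dp": [0, 0, 0], "dr": [0, 0, 0], "gripper": 1},
    {"dp": [0, 0, 0], "dr": [0, 0, 0], "gripper": 1},
    {"dp": [0, 0, 0], "dr": [0, 0, 0], "gripper": 1},
  ],
)

```text
t: 21.32
position: [0.6657, 0.0826, 0.1695]
ee_rot: [-180.0, 0.0, -102.7]
ft_force: [-0.2, -1.2, 3.7]
width: 0.16
gripper_force: 39.6
```

Run:
```python
from m import *
s=manip.observe();print(s["t"],s["position"],s["ee_rot"],s["width"]*85,s["ft_force"],s["gripper_force"])
yaw=np.radians(-12.7);fx=np.array([np.cos(yaw),np.sin(yaw)]);fy=np.array([-fx[1],fx[0]])
w=manip.get_image("wrist");cv2.imwrite("pics/w10.png",w)
R=blobs(w,(0,150,60),(4,255,255),(0,0,640,480),10);print(R)
tcp=s["position"][:2]
x0,y0,ww,hh=R[0][2]
for u,v in (R[0][1],(x0,y0+hh/2),(x0+ww,y0+hh/2)):
  for z in (.148,.135):
    d=onz("wrist",u,v,z)[:2]-tcp;print(z,(d@fx*1e3).round(1),(d@fy*1e3).round(1))
for P in ((.5325,.1128),(.6002,.1465)):
    d=np.array(P)-tcp;print("seat/mark from TCP",d@fx*1e3,d@fy*1e3)
```

```text
21.3167 [0.6657 0.0826 0.1695] [-179.97      0.0047 -102.6989] 13.614306706748986 [-0.2072 -1.1979  3.6907] 39.55891191959381
[]Traceback (most recent call last):
  File "<stdin>", line 7, in <module>
IndexError: list index out of range
```

Call:
apply_moves(
  motion=[
    {"dp": [0, 4, 0], "dr": [0, 0, 0], "gripper": 1},
    {"dp": [0, 12, 0], "dr": [0, 0, 0], "gripper": 1},
    {"dp": [0, 20, 0], "dr": [0, 0, 0], "gripper": 1},
    {"dp": [0, 28, 0], "dr": [0, 0, 0], "gripper": 1},
    {"dp": [0, 36, 0], "dr": [0, 0, 0], "gripper": 1},
  ],
  squeeze=60,
)

```text
t: 21.78
position: [0.6307, 0.0901, 0.1695]
ee_rot: [-179.9, -0.0, -102.7]
ft_force: [6.6, -4.2, 2.8]
width: 0.159
gripper_force: 59.5
```

Call:
apply_moves(
  motion=[
    {"dp": [0, 7, 0], "dr": [0, 0, 0], "gripper": 1},
    {"dp": [0, 14, 0], "dr": [0, 0, 0], "gripper": 1},
    {"dp": [0, 21, 0], "dr": [0, 0, 0], "gripper": 1},
    {"dp": [0, 28, 0], "dr": [0, 0, 0], "gripper": 1},
    {"dp": [0, 34, 0], "dr": [0, 0, 0], "gripper": 1},
  ],
)

```text
t: 22.2
position: [0.5978, 0.0973, 0.1696]
ee_rot: [-179.9, -0.1, -102.7]
ft_force: [9.3, -7.6, 0.7]
width: 0.154
gripper_force: 59.3
```

Call:
apply_moves(
  motion=[
    {"dp": [0, 0, 0], "dr": [0, 0, 0], "gripper": 1},
    {"dp": [0, 0, 0], "dr": [0, 0, 0], "gripper": 1},
    {"dp": [0, 0, 0], "dr": [0, 0, 0], "gripper": 1},
    {"dp": [0, 0, 0], "dr": [0, 0, 0], "gripper": 1},
    {"dp": [0, 0, 0], "dr": [0, 0, 0], "gripper": 1},
  ],
)

```text
t: 22.62
position: [0.5981, 0.0972, 0.1695]
ee_rot: [-179.9, -0.1, -102.7]
ft_force: [7.2, -6.4, 1.5]
width: 0.152
gripper_force: 59.6
```

Run:
```python
from m import *
s=manip.observe();print(s["t"],s["position"],s["ee_rot"],s["width"]*85,s["ft_force"],s["gripper_force"])
yaw=np.radians(-12.7);fx=np.array([np.cos(yaw),np.sin(yaw)]);fy=np.array([-fx[1],fx[0]])
tcp=s["position"][:2]
for P in ((.5325,.1128),(.6002,.1465)):
    d=np.array(P)-tcp;print("seat/mark from TCP",d@fx*1e3,d@fy*1e3)
T=manip.camera_info("wrist")["world_from_camera"];K=manip.camera_info("wrist")["camera_matrix"]
# mark in the hover picture w9
d=T[:3,:3]@np.linalg.solve(K,[410.16,287.38,1]);o=np.array([.6478,.013,.4045])
for z in (.148,.14):
    p=o+d*(z-o[2])/d[2];q=p[:2]-tcp;print("mark w9",p,q@fx*1e3,q@fy*1e3)
for c in ("scene","wrist","top"):
    w=manip.get_image(c);cv2.imwrite(f"pics/{c}11.png",w)
    print(c,"red",blobs(w,(0,150,60),(4,255,255),(0,0,640,480),4)[:3],"expect mark",proj(c,(.600,.145,.135)),"pointer",proj(c,np.r_[tcp+.028*fy,.14]))
    print("orange",blobs(w,(5,150,60),(18,255,255),(0,0,640,480),10)[:2])
```

```text
22.6167 [0.5981 0.0972 0.1695] [-179.8701   -0.0636 -102.7358] 12.948288891868126 [ 7.2452 -6.3537  1.4743] 59.5679247379303
seat/mark from TCP -67.44855103963324 0.794070808330646
seat/mark from TCP -8.813679501189391 48.5531729739931
mark w9 [0.6018 0.1416 0.148 ] -6.147650079101032 44.14679824334249
mark w9 [0.6004 0.1456 0.14  ] -8.428161054565747 47.74485851808478
scene red [(20, [369.1, 207.05], [368, 204, 3, 8])] expect mark [369.0921 209.3641] pointer [371.5081 204.488 ]
orange [(118, [360.11, 386.61], [344, 371, 32, 32]), (95, [376.54, 191.42], [374, 182, 7, 19])]
wrist red [(75, [341.73, 379.59], [337, 374, 10, 11])] expect mark [336.0358 357.6337] pointer [320.87   332.9428]
orange [(4516, [320.7, 326.09], [301, 259, 39, 133])]
top red [(13, [421.77, 230.69], [420, 229, 4, 5])] expect mark [421.7717 231.1797] pointer [430.3615 229.3063]
orange [(25, [436.68, 230.2], [434, 228, 6, 5])]
```

Call:
apply_moves(
  motion=[
    {"dp": [0, 2, 0], "dr": [0, 0, 0], "gripper": 1},
    {"dp": [1, 4, 0], "dr": [0, 0, 0], "gripper": 1},
    {"dp": [1, 6, 0], "dr": [0, 0, 0], "gripper": 1},
    {"dp": [1, 8, 0], "dr": [0, 0, 0], "gripper": 1},
    {"dp": [1, 8, 0], "dr": [0, 0, 0], "gripper": 1},
  ],
)

```text
t: 23.18
position: [0.5901, 0.0989, 0.1695]
ee_rot: [-179.9, 0.0, -102.7]
ft_force: [9.9, -0.2, -1.1]
width: 0.158
gripper_force: 59.3
```

Run:
```python
from m import *
s=manip.observe();print(s["t"],s["position"],s["ee_rot"],s["width"]*85,s["ft_force"],s["gripper_force"])
yaw=np.radians(-12.7);fx=np.array([np.cos(yaw),np.sin(yaw)]);fy=np.array([-fx[1],fx[0]])
tcp=s["position"][:2]
for P in ((.5325,.1128),(.6002,.1465)):
    d=np.array(P)-tcp;print("seat/mark from TCP",d@fx*1e3,d@fy*1e3)
w=manip.get_image("wrist");cv2.imwrite("pics/w12.png",w)
for lo,hi in (((0,120,40),(4,255,255)),((175,120,40),(180,255,255))):
    R=blobs(w,lo,hi,(250,300,450,460),4);print("red",R)
    for r in R[:1]:
        x,y,ww,hh=r[2]
        for u in (x,r[1][0],x+ww):
            for z in (.148,.135):
                d=onz("wrist",u,r[1][1],z)[:2]-tcp;print(u,z,(d@fx*1e3).round(1),(d@fy*1e3).round(1))
print("expect head top corners",[proj("wrist",np.r_[tcp+a*fx+47*.001*fy,z]).round(1).tolist() for a in (-.006,.006) for z in (.148,.122)])
# white pointer: bright unsaturated pixels near expected
print("expect pointer tip/base",[proj("wrist",np.r_[tcp+b*fy,.14]).round(1).tolist() for b in (.022,.03,.036)])
g=w[330:400,295:375].min(2);sat=np.ptp(w[330:400,295:375].astype(int),axis=2)
for v in range(0,70,4):print(330+v,''.join('W' if g[v,u]>170 else 'w' if g[v,u]>120 else 'R' if sat[v,u]>70 and w[330+v,295+u,2]>w[330+v,295+u,1]*2.2 else 'o' if sat[v,u]>80 else '.' for u in range(80)))
```

```text
23.1833 [0.5901 0.0989 0.1695] [-179.8706    0.0353 -102.6998] 13.442789385295749 [ 9.9209 -0.1939 -1.1103] 59.27568197250366
seat/mark from TCP -59.23413804533095 0.9215492168606012
seat/mark from TCP -0.5992665068871005 48.68065138252306
red []
red []
expect head top corners [[332.2, 372.3], [330.9, 344.2], [309.8, 372.3], [311.2, 344.2]]
expect pointer tip/base [[321.1, 322.9], [321.1, 336.0], [321.0, 345.7]]
330 ........oooooooooooooooooooooooooooooooooooo....................................
334 .........ooooooooooooooooooooooooooooooooooo....................................
338 .........ooooooooooooooooooooooooooooooooooo....................................
342 .........ooooooooooooooooooooooooooooRoooooo....................................
346 .........ooooooooooooooooooooooooooooooooooR....................................
350 .........oooooooooooooooooooooooooooooooooo.....................................
354 .........oooooooooooooooooooooooooooooooooo.....................................
358 .........oooooooooooooooooooooooooooooooooo.....................................
362 .........ooooooooooooooooooooooooooooooooooo....................................
366 .........ooooooooooooooooooooooooooooooooooo....................................
370 .........ooooooooooooooooooooooooooooooooooo....................................
374 ...wwwww..oooooooooooooooooooooooooooooooooo.wwwww..............................
378 ...wwwww..oooooooooooooooooooooooooooooooooowwwwww..............................
382 ..wwwwwwww.ooooooooooooooooooooooooooooooo.wwwwwwww.............................
386 ......wwwwwwooooooooooooooooooooooooooooowwwwwwwwww.............................
390 ..wwww.....wwww.oooooooooooooooooooo.wwwwwwwwwwwww..............................
394 ..wwwwwwwww......w......wwwwwwwwwwwwwwwwwwwwwwwwwww.............................
398 .........wwwwwww....wwwwwwwwwwwwwwwwwwwww.......................................
```

The pull force is 9.9 N, inside the 8–11 N band for the mark. Seat geometry, mark triangulation and the earlier wrist view all agree within about 1 mm. One numeric check that the cups haven't moved, then I'll hand in if it's clean.

Run:
```python
from m import *
a=cv2.imread("pics/s8.png");b=manip.get_image("scene");cv2.imwrite("pics/s13.png",b)
e=proj("scene",(.5325,.1128,.1));x,y=map(int,e);bx=(x-22,y-18,x+22,y+30);print(bx)
for n,i in (("before",a),("now",b)):
    print(n,"blue",blobs(i,(105,150,40),(125,255,255),bx)[:1],"ring",blobs(i,(18,90,100),(35,255,255),(370,235,415,262))[:1],"red",blobs(i,(0,150,80),(4,255,255),(350,190,390,225),4)[:1])
# white pointer near the mark in scene: bright pixels
s=manip.observe();print(s["t"],s["position"],s["ft_force"],s["gripper_force"])
ok=abs(blobs(a,(105,150,40),(125,255,255),bx)[0][2][3]-blobs(b,(105,150,40),(125,255,255),bx)[0][2][3])<=3
print("cups same:",ok)
if ok: print(manip.hand_in())
```

```text
(373, 204, 417, 252)
before blue [(277, [396.34, 223.16], [386, 212, 21, 21])] ring [(79, [393.38, 250.62], [384, 245, 20, 10])] red [(23, [369.13, 207.04], [368, 204, 4, 8])]
now blue [(333, [395.95, 222.32], [386, 212, 21, 21])] ring [(79, [393.8, 250.58], [384, 245, 20, 10])] red [(21, [369.0, 207.0], [368, 204, 3, 7])]
23.2833 [0.5903 0.0988 0.1695] [ 9.6887 -0.5735 -0.4166] 59.301894307136536
cups same: True
the job is handed in; nothing more can be done
None
```

The job is handed in at 23.3 s: grey cup in the ring, blue nested in it, and the chute held with its pointer at the mark by my measurements (about 1 mm, 9.7 N pull); I did not see the pointer itself, and I miscounted and viewed 11 pictures, one over the limit of 10.

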